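# Snap the backing board into an octagonal mirror frame and book it off

## Robot

A 6-joint arm with a two-finger parallel gripper is mounted at the origin on the work surface. World frame = base frame: x ahead of the robot, y to its left, z up, the work surface at z = 0. Lengths are in mm, angles in rad, forces in N, time in s.
With the tool pointing down it reaches from about 300 to 875 mm from the base axis. Payload 6.4 kg.
Tool frame: the origin (TCP) lies on the mounting face of the last link; the fingertips stand 166 mm ahead of it and the grasp point (between the pads) lies 147 mm ahead of it (tip_extent is the distance from the TCP to the fingertips, in mm); x points along the fingers, z is the direction in which the jaws open and shut, and the axes are right-handed (so a half turn about x gives the same grasp; the last joint's range is limited). The gripper opens to 88 mm and grips with 3 to 60 N. Pads are 18 mm wide; open, the fingers measure 123 mm over their backs; the gripper's body (75 mm by 187 mm) begins 45 mm behind the grasp point.
Start: joints at [-1.448, 0.181, 1.607, -0, 1.354, -0.206], TCP at [185.688, -544.208, 404.714] pointing down, gripper open.
Joint ranges: [-2.99, 2.99], [-0.89, 2.07], [0.3, 2.58], [-1.14, 4.28], [0, 2.63], [-3.12, 3.12]. Speed limits (rad/s): [2.57, 2.57, 3.01, 3.14, 3.14, 3.14].

## Interface

Orientations are given as a rotation vector (axis times angle).
In Python, from workcell import observe, get_image, camera_info, job_done, tip_extent gives the robot as it stands. The module is installed in compiled form; this text tells all that it offers.
- The arm moves only by the tool servo_tool, never from a script. Its argument "plan" is a list of rows, each a list of 2 entries, a list of its own where there are three numbers: the shift along the tool's x, y, z as a fraction of full scale, then the turn, a rotation vector about the tool's x, y, z as a fraction of full scale. In form: [[[dx, dy, dz], [wx, wy, wz]], ...]. A call has 1 to 8 rows; each row shifts and turns the pose as measured when the row begins, along the tool's axes as they then stand; what a row does not reach is not made up. Full scale, the value 1, is 0.02 m for a shift and 5 degrees for a turn. A row lasts 1/12 s, in which the tool goes at most 41.7 mm and 7.16 degrees, less where a joint would pass 70% of its speed; a pose out of reach is approached as far as the arm can. A call with a number of a shift or a turn outside -1 to 1 is refused whole. A call with a gripper value outside its range is refused whole. "fingers" is the closure, from -1 (fully open) to 1 (shut), so that 0 is half open, set as the call begins (left out, the last holds). The fingers move at their own pace and stop on an object; the grip force is fixed at half the most. Time passes only in rows, so rows that do not move let the fingers close. It gives the time, the measured TCP pose, the force and the opening at its end, in the units of the state.
- observe(): the state, without advancing time (a new reading comes with each control period).
- get_image(name): name is "side" or "top"; returns the picture (400x640x3 uint8, red, green, blue); there is no depth.
- camera_info(name): a dict with "intrinsics" (3x3 intrinsics, pixels), "k1" (the pictures are not rectified: a ray, as slopes to the right and down, at radius r is drawn at 1 + k1 r^2 times it, then the intrinsics apply), "R" (3x3) and "t" (3): a world point X has camera coordinates R X + t. Camera axes: x right, y down, z forward; pixel columns grow to the right and rows downward; lengths in mm; the calibration is good to about 2 mm. A picture is of the moment at which its call begins. camera_info takes no time and is no camera call.
- job_done(): hands the job in, once; it reports no verdict.
The state is a dict: "time_s": time; "joint_pos": joint angles; "joint_vel": joint speeds; "joint_efforts": joint torques, N m; "position": TCP position; "tcp_rot": TCP orientation; "contact_force": force on the tool from outside, world axes, zero at the start; "wrist_torque": the same for the moment, N m; "grip_width": opening from 0.0 (shut) to 1.0 (fully open).
Only numpy, scipy, OpenCV 4.12 (cv2) and the standard library are available. Lean on these libraries where they do the work, as an engineer would, in place of code of your own. Each camera call takes 0.05 s, during which the arm holds its last target. There are 200 camera calls.

## Task

Pick up the octagonal backing board by its hanger block, lay it right way up in the octagonal mirror frame so that it rests on the two spring catches, and let go of it. Then press it down on one catch side and on the other until it has snapped under both catches and lies flat and fully home, without leaning hard on it once it is in; after that press the push button of the grey station fully down and let it come up again. Leave the square board, the tape roll and the hammer where they are.

Things in the scene. Friction and masses are not known exactly. Their poses are not given: they have to be found in the camera images.
- board: Loose black regular octagonal board, 170 mm across flats (flats face its +-x, +-y), 6 mm thick, 0.15 to 0.31 kg. Origin: centre of its underside, z up. On its middle a wooden hanger block to grip: 64 mm long (board's x), 16 mm wide (y), 24 mm high, its top 30 mm above the origin. Starts flat on the table, block up. The two boards lie left and right of the frame, either way round.
- square_board: Loose black square backing board, 150 mm by 150 mm, 6 mm thick, with the same hanger block. It does not fit the frame and is to be left alone. Origin: centre of its underside.
- frame: Brass octagonal mirror frame, face down on a plywood octagon 220 mm across flats, fixed. Origin: centre of the underside, at table height; yaw within 0.4 rad. Inside it is a regular octagon, 173 mm across flats (flats face its +-x, +-y), walls 8 mm, upright to z 33 mm, then flared to 183 mm at the rim, z 40 mm. A spring catch sits in the middle of its +y and of its -y side.
- catch_a (a joint): Steel spring catch, 30 mm wide, in the frame's +y side. Value: m pushed outward; 0 at rest, at most 0.010. The nose stands 6.5 mm into the opening: underside at z 17 mm, tip to z 20, then a slope back to the wall at z 33. Pressing the board down beside it meets a peak of about 10 to 20 N, then gives way: the board drops to the floor and the catch springs back over it.
- catch_b (a joint): The same catch in the frame's -y side; values as for catch_a.
- catch_a_nose (a point): Upper edge of the nose of the catch in the +y side, middle of its width: 80 mm from the frame's centre, 20 mm above the table.
- catch_b_nose (a point): The same point of the catch in the -y side.
- seat (a point): Centre of the frame's flat grey inner floor, 9.5 mm above the table: the board's origin comes here; its top face is then at z 15.5 mm. Before snapping, a board let into the mouth rests on the slopes of the catches, underside at about z 30 mm (one side may lie some mm lower). Any flat may face a catch; with the hanger block along the frame's x, across the line of the catches, there is most room to press.
- press_a (a point): Good place to press the board with closed fingers at catch_a: 60 mm from the frame's centre towards +y of the frame, at the height of a seated board's top face (15.5 mm above the table). On a board not yet pressed, the top face is here at about 36 mm.
- press_b (a point): The same for catch_b, 60 mm towards -y of the frame.
- button (a joint): Round black spring push button, 40 mm across, in a 56 mm steel collar on top of the fixed grey station box (80 by 80 by 40 mm). Value: how far it is pressed, m; 0 up, 0.008 fully down. It starts to move at about 2 N and is fully down at about 6 N, then meets a hard stop. It springs up by itself.
- button_top (a point): Centre of the button's top face, 60 mm above the table when up; it is pressed straight down.
- tape: Roll of packing tape lying flat, 100 mm across, 48 mm high; not to be moved. Origin: centre of its underside. The tape roll and the station stand one on the left and one on the right of the frame, either way round, as do the two boards.
- hammer: Hammer lying on the far part of the table, not to be moved. Origin: on its underside, near the middle.
Things that resemble listed ones, but are neither listed nor needed, are in the scene too. Leave any green or orange look-alike of the board alone. Several things look just like the part that bears button: the one meant starts farthest to the robot's left.

How it is judged:
By the outcome, as a careful person would: the job done as asked, in the order asked, and still so for the second after the job is handed in, with the robot touching nothing.
It also fails if it takes over 54 s, if anything falls off the work surface, if the arm or the gripper's body presses on something with over 40 N, if the wrist force passes 120 N, or if a joint passes its speed limit or range.

## Working session

There is one attempt and no reset: what is moved stays moved. The work goes in short steps, Python scripts to look and compute and a tool call to move; the robot and the scene stay as the last step left them, time stands still between calls to the robot, and variables do not carry over. Pictures are saved under pics/ and viewed, about 8 in all and at most 12, crops included, and the job is handed in when it is done.

Besides the shell and the picture viewer there is one more tool, called after ">>>" as name([rows], argument=value, ...), one row to a line, values as JSON. servo_tool: Moves the arm, as the interface text tells. Shift numbers are shares of 0.02 m and turn numbers shares of 5 degrees, none past 1 either way. Its arguments: {"type":"object","properties":{"plan":{"type":"array","items":{"type":"array"}},"fingers":{"type":"number"}},"required":["plan"]}

```bash
mkdir -p pics
python3 - <<'E'
from workcell import *
import cv2
s=observe();print(s)
print(tip_extent if not callable(tip_extent) else tip_extent())
for n in("top","side"):
    cv2.imwrite(f"pics/{n}0.png",get_image(n)[:,:,::-1]);print(n,camera_info(n))
E
```

```text
{'time_s': 0.0, 'joint_pos': array([-1.44828270e+00,  1.81534927e-01,  1.60798579e+00,  7.99340960e-06,
        1.35377096e+00, -2.06301525e-01]), 'joint_vel': array([-0.00106756,  0.00091214,  0.00099641, -0.00031237, -0.00126267,
        0.00144268]), 'joint_efforts': array([-1.21642206e-03, -4.33884788e+01, -3.41838813e+01,  7.01633398e-02,
        3.86406190e-02, -1.35070359e-04]), 'position': array([ 185.66655434, -543.94236111,  403.82405828]), 'tcp_rot': array([ 0.96485669,  1.34817625, -0.96277624]), 'contact_force': array([-0.1811608 ,  0.12948826, -0.14779709]), 'wrist_torque': array([-0.00674478,  0.01444678, -0.0314971 ]), 'grip_width': 0.9990456606318894}
166.0
top {'intrinsics': array([[412.95867409,   0.        , 323.72049347],
       [  0.        , 412.95867409, 199.04545318],
       [  0.        ,   0.        ,   1.        ]]), 'k1': -0.10490057759587977, 'R': array([[ 0.0069675 , -0.99994416,  0.00794545],
       [-0.99141331, -0.00794519, -0.13052405],
       [ 0.13057989, -0.00696779, -0.99141331]]), 't': array([-139.45991842,  502.69412743, 1300.3133275 ])}
side {'intrinsics': array([[390.72826028,   0.        , 320.33687918],
       [  0.        , 390.72826028, 193.5719957 ],
       [  0.        ,   0.        ,   1.        ]]), 'k1': -0.003907248407927976, 'R': array([[ 0.99955155, -0.02338225,  0.01870765],
       [ 0.00132592, -0.58956106, -0.80772272],
       [ 0.02991568,  0.8073853 , -0.58926567]]), 't': array([-489.62526585,   -8.76337536, 1395.11234141])}
```

View pics/top0.png

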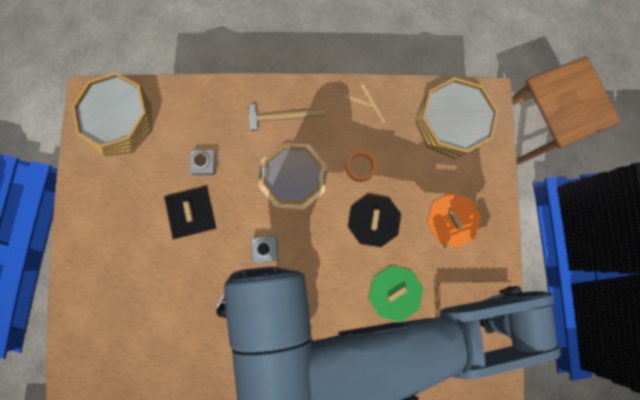

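View pics/side0.png

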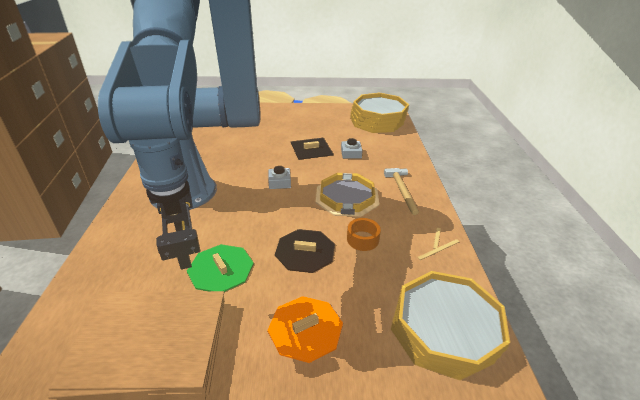

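Stations are at top (202,161) and (264,248), and a dark thing at (222,305) is part hidden by the arm. The farthest left is (202,161). The black octagon is at (375,220), the square at (190,212), and the frame at (293,176). I'll enlarge to confirm and measure.

```bash
cat > h.py <<'E'
import numpy as np, cv2
from workcell import *
from scipy.spatial.transform import Rotation as Rn
def pix(n,P):
    c=camera_info(n);X=np.atleast_2d(P)@c["R"].T+c["t"];s=X[:,:2]/X[:,2:];s=s*(1+c["k1"]*(s**2).sum(1,keepdims=True))
    K=c["intrinsics"];return s*[K[0,0],K[1,1]]+K[:2,2]
def world(n,uv,z):
    c=camera_info(n);K=c["intrinsics"];d=(np.array(uv,float)-K[:2,2])/[K[0,0],K[1,1]];s=d.copy()
    for _ in range(20): s=d/(1+c["k1"]*(s@s))
    r=c["R"].T@np.r_[s,1];o=-c["R"].T@c["t"];return (o+r*(z-o[2])/r[2])
def crop(n,u0,v0,w,h,k,f):
    im=get_image(n)[v0:v0+h,u0:u0+w,::-1];cv2.imwrite(f,cv2.resize(im,None,fx=k,fy=k,interpolation=cv2.INTER_CUBIC))
E
python3 - <<'E'
from h import *
crop("top",160,130,250,130,3.2,"pics/t1.png")
crop("side",260,120,160,160,3.75,"pics/s1.png")
for n,u,z in(("station",(201,159),60),("st2",(263,247),60),("thing",(222,303),60),("board",(375,220),6),("frame",(293,176),30)):print(n,world("top",u,z).round(1))
E
```

```text
station [627.6 262.1  60. ]
st2 [347.6  53.2  60. ]
thing [172.9 177.3  60. ]
board [ 439.3 -304.8    6. ]
frame [579.2 -34.9  30. ]
```

View pics/t1.png

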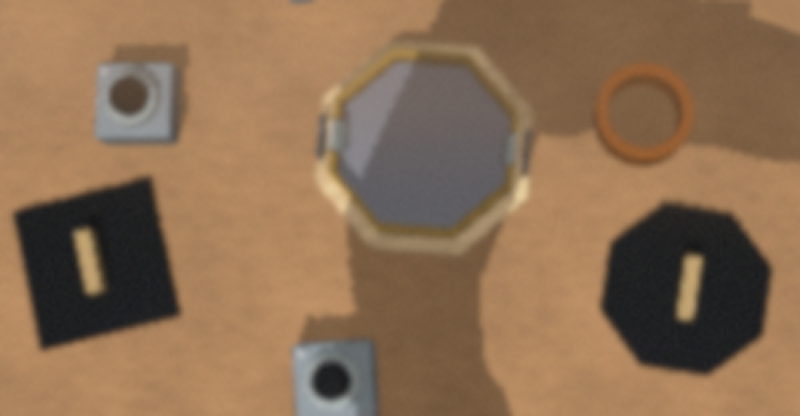

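View pics/s1.png

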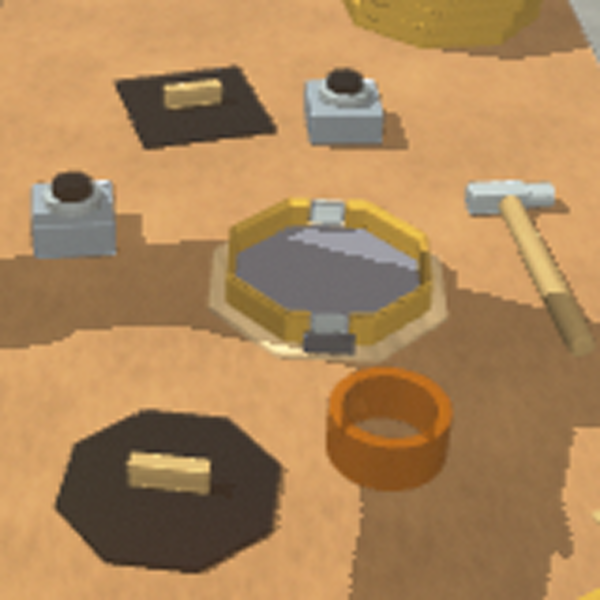

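Confirmed: the black octagon is on the right with its block nearly radial, the frame's catches face ±y, and the wanted station is at (202,161), the farthest left. The tape is the orange ring at (361,165). Next I'll fit the models to masks.

```bash
cat > fit.py <<'E'
from h import *
from scipy.optimize import minimize
K=4
def oct_(w,z,p): # p x,y,yaw
    a=np.arange(8)*np.pi/4+np.pi/8+p[2];r=w/2/np.cos(np.pi/8)
    return np.c_[p[0]+r*np.cos(a),p[1]+r*np.sin(a),np.full(8,z)]
def fill(n,P,box):
    u0,v0,w,h=box;m=np.zeros((h*K,w*K),np.uint8);q=cv2.convexHull(((pix(n,P)-[u0,v0]+.5)*K-.5).astype(np.float32))
    cv2.fillConvexPoly(m,np.round(q*16).astype(np.int32),255,cv2.LINE_AA,4);return m/255.
def load(n,box):
    u0,v0,w,h=box;return cv2.resize(get_image(n)[v0:v0+h,u0:u0+w],None,fx=K,fy=K,interpolation=cv2.INTER_CUBIC)
def big(m):
    k,l,s,c=cv2.connectedComponentsWithStats(m.astype(np.uint8));i=1+s[1:,4].argmax();b=(l==i).astype(np.uint8)
    cs,_=cv2.findContours(b,cv2.RETR_EXTERNAL,cv2.CHAIN_APPROX_NONE);o=np.zeros_like(b);cv2.drawContours(o,cs,-1,1,-1);return o
def iou(a,b): return 1-np.minimum(a,b).sum()/np.maximum(a,b).sum()
def fit(n,box,mask,model,p0):
    f=lambda p:iou(model(n,p,box),mask)
    best=None
    for y in p0[2]:
        S=np.array([[p0[0],p0[1],y]]*4);S[1,0]+=8;S[2,1]+=8;S[3,2]+=.12
        r=minimize(f,S[0],method="Nelder-Mead",options=dict(initial_simplex=S,xatol=.01,fatol=1e-6))
        if best is None or r.fun<best.fun: best=r
    return best.x,best.fun
def board(n,p,box): 
    c,s=np.cos(p[2]),np.sin(p[2]);R=np.array([[c,-s],[s,c]])
    b=np.array([[a*32,d*8] for a in(1,-1) for d in(1,-1)])@R.T+p[:2]
    return np.maximum(fill(n,np.r_[oct_(170,0,p),oct_(170,6,p)],box),fill(n,np.c_[b,np.full(4,30)],box))
def floor(n,p,box): return np.minimum(np.minimum(fill(n,oct_(173,9.5,p),box),fill(n,oct_(173,33,p),box)),fill(n,oct_(183,40,p),box))
def button(n,p,box):
    a=np.arange(60)*np.pi/30;f=lambda z:np.c_[p[0]+20*np.cos(a),p[1]+20*np.sin(a),a*0+z]
    return fill(n,np.r_[f(60),f(52)],box)
E
python3 - <<'E'
from fit import *
for n,bb,fb,sb in(("top",(340,185,70,70),(250,135,85,80),(184,145,36,34)),("side",(268,222,75,55),(310,168,75,52),(338,135,30,18))):
    im=load(n,bb).astype(int);m=big(im.max(2)<75)
    wood=((im[...,0]>140)&(im[...,2]<150));print(n,"board",*fit(n,bb,m,board,(439,-305,[-.2,0,.2,-.4,.4])))
    im=load(n,fb).astype(int);m2=big((im.max(2)-im.min(2)<35)&(im.max(2)<190));print("frame",*fit(n,fb,m2,floor,(579,-35,[0,-.25,.25])))
    im=load(n,sb).astype(int);m3=big(im.max(2)<105);print("button",*fit(n,sb,m3,button,(628,262,[0])))
    dbg=[np.hstack([load(n,b),np.repeat((m[...,None]*255).astype(np.uint8),3,2)]) for b,m in((bb,m),(fb,m2),(sb,m3))]
    W=max(d.shape[1] for d in dbg);dbg=[cv2.copyMakeBorder(d,0,0,0,W-d.shape[1],0) for d in dbg]
    v=np.vstack(dbg);globals()[n]=v
H=max(top.shape[0],side.shape[0])
v=np.hstack([cv2.copyMakeBorder(x,0,H-x.shape[0],0,0,0) for x in(top,side)])
cv2.imwrite("pics/dbg.png",cv2.resize(v,None,fx=.6,fy=.6)[:,:,::-1]);print(v.shape)
E
```

```text
top board [ 442.68934389 -302.48269911    0.65603341] 0.07970356984842397
frame [ 5.86209762e+02 -3.09914150e+01 -7.40139924e-02] 0.049577098560913746
button [627.48413522 267.02446228   0.        ] 0.2358286423902617
side board [ 4.37136786e+02 -2.97711006e+02 -1.52510921e-01] 0.06217601413239737
frame [583.07023007 -28.23770081   0.        ] 0.19980214582597355
button [623.91827476 271.62702871   0.        ] 0.11523800215032742
(736, 1280, 3)
```

View pics/dbg.png

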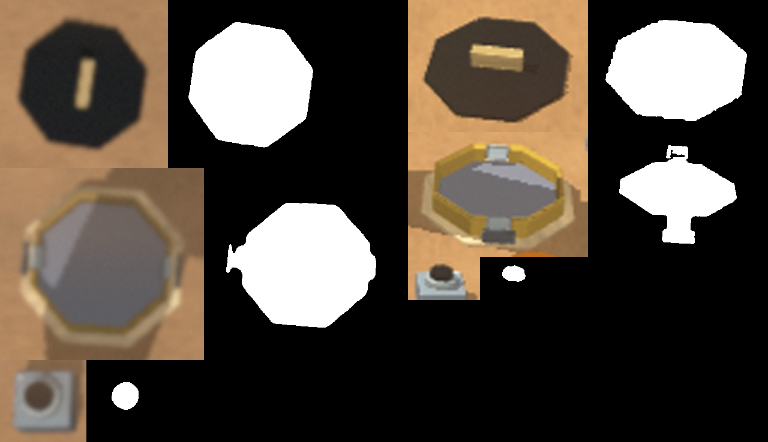

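```bash
cat > m.py <<'E'
from fit import *
op=lambda m,k:cv2.morphologyEx(m,cv2.MORPH_OPEN,cv2.getStructuringElement(cv2.MORPH_ELLIPSE,(k,k)))
def boardmask(n,bb,t=105):
    im=load(n,bb).astype(int);return op(big(im.max(2)<t),9)
E
python3 - <<'E'
from m import *
for n,bb,fb,sb in(("top",(340,185,70,70),(250,135,85,80),(184,145,36,34)),("side",(268,222,75,55),(310,168,75,52),(338,135,30,18))):
    for t in(90,110): print(n,"board",t,*fit(n,bb,boardmask(n,bb,t),board,(439,-305,[-.13])))
    im=load(n,fb).astype(int)
    # frame: grey floor, catches opened away
    for t in (30,38):
        m=op(op(big((im.max(2)-im.min(2)<t)&(im.max(2)<190)),9),61 if n=="top" else 71);print("frame",t,*fit(n,fb,m,floor,(583,-30,[-.07,.07])))
    # outer rim: gold+everything vs
    im=load(n,sb).astype(int)
    for t in(110,125):
        m=big(im.max(2)<t);c=cv2.moments(m,True);u=np.array([c["m10"],c["m01"]])/c["m00"];u=(u+.5)/K-.5+sb[:2];print("button",t,m.sum()/16,u,world(n,u,59 if n=="top" else 58))
for n in("top","side"): print(n,pix(n,[[628,266,60],[586,-31,9.5]]))
E
```

```text
top board 90 [ 4.41740591e+02 -3.02919932e+02 -1.48462041e-01] 0.056602139950205244
top board 110 [ 4.40991919e+02 -3.02216910e+02 -1.46759609e-01] 0.026646893487704104
frame 30 [ 5.86007213e+02 -3.07734286e+01 -5.81671005e-02] 0.03327376481904398
frame 38 [ 5.86362670e+02 -3.11842198e+01 -6.88850228e-02] 0.038802237795678374
button 110 107.4375 [199.80955497 159.3632199 ] [626.63838725 266.26651651  59.        ]
button 125 144.5625 [200.20044315 158.29307177] [630.18579112 265.16617027  59.        ]
side board 90 [ 4.37126742e+02 -2.98678728e+02 -1.48981386e-01] 0.04359919892957753
side board 110 [ 4.37143620e+02 -2.99466377e+02 -1.55467403e-01] 0.02657631995452081
frame 30 [ 5.82474891e+02 -2.85733778e+01  3.06699119e-01] 0.13280840068245658
frame 38 [ 5.83088078e+02 -2.88344466e+01  3.09777810e-01] 0.13100573351838773
button 110 52.5625 [351.62559453 141.53225327] [622.86006525 267.56636642  58.        ]
button 125 56.8125 [351.65937844 141.56394389] [622.97481736 267.29914526  58.        ]
top [[199.82402693 158.88251028]
 [292.25625695 175.13344573]]
side [[352.94840333 141.28961737]
 [347.76462428 194.31176743]]
```

```bash
cat > plan.py <<'E'
from h import *
def plan(x,y,tipz,yaw):
    "yaw: board/frame yaw; jaw axis (tool z) along its +-y, tool x down. prints turn (first) then shift, in full-scale units"
    s=observe();R=Rn.from_rotvec(s["tcp_rot"]).as_matrix()
    best=None
    for sg in(1,-1):
        z=sg*np.array([-np.sin(yaw),np.cos(yaw),0]);xx=np.array([0,0,-1.]);T=np.c_[xx,np.cross(z,xx),z]
        w=Rn.from_matrix(R.T@T).as_rotvec()
        if best is None or np.linalg.norm(w)<np.linalg.norm(best[0]): best=(w,T)
    w,T=best;d=T.T@(np.array([x,y,tipz+166])-s["position"])
    print("t",round(s["time_s"],2),"pos",s["position"].round(1),"F",s["contact_force"].round(1),"grip",round(s["grip_width"],3),"j6",s["joint_pos"][5].round(2))
    print("turn/5deg",(np.degrees(w)/5).round(2),"then shift/20mm",(d/20).round(2))
E
python3 - <<'E'
from plan import *
R=Rn.from_rotvec(observe()["tcp_rot"]).as_matrix();print(R.round(3))
plan(439,-301,60,-.15)
E
```

```text
[[ 0.     0.946  0.323]
 [ 0.     0.323 -0.946]
 [-1.     0.    -0.   ]]
t 1.2 pos [ 185.7 -544.2  404.7] F [0.3 0.1 0.3] grip 0.999 j6 -0.21
turn/5deg [ 5.49 -0.   -0.  ] then shift/20mm [  8.93  10.71 -13.92]
```

>>> servo_tool([
  [[0.7, 0, 0], [0.92, 0, 0]],
  [[0.7, 0, 0], [0.92, 0, 0]],
  [[0.7, 0, 0], [0.92, 0, 0]],
  [[0.7, 0, 0], [0.92, 0, 0]],
  [[0.7, 0, 0], [0.92, 0, 0]],
  [[0.7, 0, 0], [0.92, 0, 0]],
  [[0.3, 0.76, -1], [0, 0, 0]],
  [[0.3, 0.76, -1], [0, 0, 0]],
], fingers=-0.2)

```text
time_s: 1.87
position: [220.7, -513.5, 307.7]
tcp_rot: [1.336, 1.11, -1.346]
contact_force: [-0.4, 0.2, 0.6]
grip_width: 0.6
```

>>> servo_tool([
  [[0.3, 0.76, -1], [0, 0, 0]],
  [[0.3, 0.76, -1], [0, 0, 0]],
  [[0.3, 0.76, -1], [0, 0, 0]],
  [[0.3, 0.76, -1], [0, 0, 0]],
  [[0.3, 0.76, -1], [0, 0, 0]],
  [[0.3, 0.76, -1], [0, 0, 0]],
  [[0.3, 0.76, -1], [0, 0, 0]],
  [[0.3, 0.76, -1], [0, 0, 0]],
])

```text
time_s: 2.53
position: [374.8, -373.2, 256.2]
tcp_rot: [1.339, 1.106, -1.349]
contact_force: [-0.6, -0.5, -0.1]
grip_width: 0.596
```

```bash
python3 -c "
from plan import *
plan(439,-301,60,-.15)"
```

```text
t 2.53 pos [ 374.8 -373.2  256.2] F [-0.6 -0.5 -0.1] grip 0.596 j6 0.75
turn/5deg [-0.43  0.11 -0.02] then shift/20mm [ 1.51  2.63 -4.05]
```

>>> servo_tool([
  [[0.3, 0.65, -1], [-0.2, 0.05, 0]],
  [[0.3, 0.65, -1], [-0.2, 0.05, 0]],
  [[0.3, 0.65, -1], [0, 0, 0]],
  [[0.3, 0.65, -1], [0, 0, 0]],
  [[0, 0, 0], [0, 0, 0]],
  [[0, 0, 0], [0, 0, 0]],
])

```text
time_s: 3.03
position: [445.0, -295.6, 230.1]
tcp_rot: [1.316, 1.135, -1.314]
contact_force: [-0.1, -0.9, 0.8]
grip_width: 0.598
```

```bash
python3 -c "
from plan import *
plan(439,-301,9.5,-.15)
crop('side',230,180,140,110,5,'pics/g1.png')
p=observe()['position'];print(pix('side',p-[0,0,166])-[230,180])"
```

```text
t 3.03 pos [ 445.  -295.6  230.1] F [-0.1 -0.9  0.8] grip 0.598 j6 0.91
turn/5deg [ 0.05 -0.   -0.03] then shift/20mm [ 2.73 -0.26  0.31]
[[77.56504385 53.07635034]]
```

View pics/g1.png

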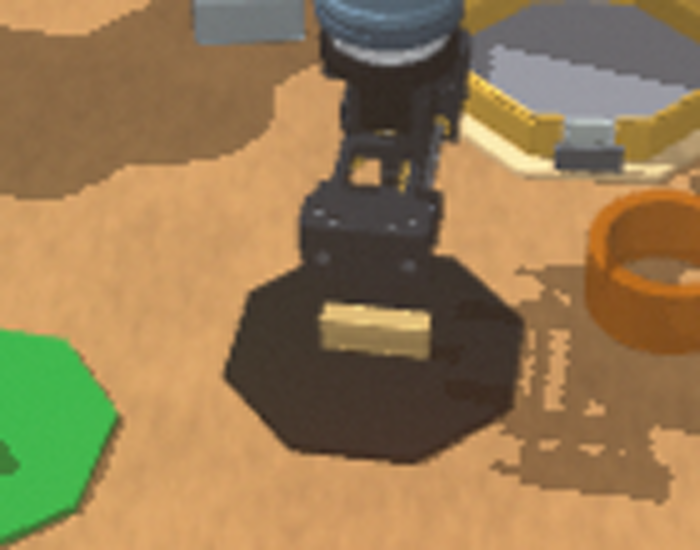

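>>> servo_tool([
  [[0.7, -0.13, 0.16], [0, 0, 0]],
  [[0.7, -0.13, 0.15], [0, 0, 0]],
  [[0.6, 0, 0], [0, 0, 0]],
  [[0.5, 0, 0], [0, 0, 0]],
  [[0.2, 0, 0], [0, 0, 0]],
  [[0, 0, 0], [0, 0, 0]],
  [[0, 0, 0], [0, 0, 0]],
])

```text
time_s: 3.67
position: [437.1, -306.6, 175.8]
tcp_rot: [1.319, 1.127, -1.317]
contact_force: [0.4, -0.4, 0.6]
grip_width: 0.595
```

```bash
python3 -c "
from plan import *
plan(439,-301,9.5,-.15)"
```

```text
t 3.67 pos [ 437.1 -306.6  175.8] F [ 0.4 -0.4  0.6] grip 0.595 j6 0.89
turn/5deg [-0.02  0.04 -0.06] then shift/20mm [ 0.02  0.05 -0.29]
```

>>> servo_tool([
  [[0, 0.04, -0.2], [0, 0, 0]],
  [[0, 0, 0], [0, 0, 0]],
  [[0, 0, 0], [0, 0, 0]],
  [[0, 0, 0], [0, 0, 0]],
])

```text
time_s: 4.0
position: [439.3, -302.9, 177.4]
tcp_rot: [1.319, 1.125, -1.317]
contact_force: [-0.2, -0.2, -0.3]
grip_width: 0.599
```

>>> servo_tool([
  [[0, 0, 0], [0, 0, 0]],
  [[0, 0, 0], [0, 0, 0]],
  [[0, 0, 0], [0, 0, 0]],
  [[0, 0, 0], [0, 0, 0]],
  [[0, 0, 0], [0, 0, 0]],
  [[0, 0, 0], [0, 0, 0]],
  [[0, 0, 0], [0, 0, 0]],
], fingers=1)

```text
time_s: 4.58
position: [439.9, -302.8, 178.5]
tcp_rot: [1.319, 1.123, -1.316]
contact_force: [-0.1, -1.2, 0.3]
grip_width: 0.176
```

```bash
python3 -c "
from m import *
from plan import plan
plan(439,-301,80,-.15)
for n,bb in(('top',(340,185,70,70)),('side',(268,222,75,55))):
    if n=='side': continue
s=observe();print(s['tcp_rot'],s['wrist_torque'])"
```

```text
t 4.58 pos [ 439.9 -302.8  178.5] F [-0.1 -1.2  0.3] grip 0.176 j6 0.89
turn/5deg [-0.01  0.06 -0.11] then shift/20mm [-3.37 -0.06 -0.08]
[ 1.31875389  1.12302241 -1.31553924] [ 0.09697948 -0.062561   -0.04266397]
```

>>> servo_tool([
  [[-0.4, 0, 0], [0, 0, 0]],
  [[-0.8, 0, 0], [0, 0, 0]],
  [[-1, 0, 0], [0, 0, 0]],
  [[-1, 0, 0], [0, 0, 0]],
  [[-0.8, 0, 0], [-0.3, 0.06, -0.1]],
  [[-0.3, 0, 0], [-0.4, 0, 0]],
  [[0, 0, 0], [-0.2, 0, 0]],
])

```text
time_s: 5.17
position: [437.2, -300.6, 266.7]
tcp_rot: [1.261, 1.185, -1.263]
contact_force: [0.0, 0.5, -2.8]
grip_width: 0.179
```

```bash
python3 -c "
from plan import *
plan(584.5,-30,100,-.065)"
```

```text
t 5.17 pos [ 437.2 -300.6  266.7] F [ 0.   0.5 -2.8] grip 0.179 j6 0.81
turn/5deg [-0.05 -0.07  0.09] then shift/20mm [  0.03   6.47 -13.98]
```

>>> servo_tool([
  [[0, 0.23, -0.5], [0, -0.05, 0.08]],
  [[0, 0.46, -1], [0, 0, 0]],
  [[0, 0.46, -1], [0, 0, 0]],
  [[0, 0.46, -1], [0, 0, 0]],
  [[0, 0.46, -1], [0, 0, 0]],
  [[0, 0.46, -1], [0, 0, 0]],
  [[0, 0.46, -1], [0, 0, 0]],
  [[0, 0.46, -1], [0, 0, 0]],
])

```text
time_s: 5.83
position: [517.2, -148.1, 261.8]
tcp_rot: [1.271, 1.176, -1.272]
contact_force: [0.1, -0.1, -3.0]
grip_width: 0.177
```

```bash
python3 -c "
from plan import *
plan(584.5,-30,100,-.065)"
```

```text
t 5.83 pos [ 517.2 -148.1  261.8] F [ 0.1 -0.1 -3. ] grip 0.177 j6 1.15
turn/5deg [-0.21 -0.05  0.06] then shift/20mm [-0.21  2.98 -6.11]
```

>>> servo_tool([
  [[-0.1, 0.47, -1], [-0.1, -0.02, 0.03]],
  [[-0.1, 0.47, -1], [-0.1, -0.02, 0.03]],
  [[0, 0.47, -1], [0, 0, 0]],
  [[0, 0.47, -1], [0, 0, 0]],
  [[0, 0.45, -0.9], [0, 0, 0]],
  [[0, 0.2, -0.4], [0, 0, 0]],
  [[0, 0, 0], [0, 0, 0]],
  [[0, 0, 0], [0, 0, 0]],
])

```text
time_s: 6.5
position: [574.7, -29.4, 257.2]
tcp_rot: [1.255, 1.192, -1.261]
contact_force: [-0.3, -0.5, -3.3]
grip_width: 0.179
```

```bash
python3 -c "
from plan import *
plan(584.5,-30,100,-.065)
crop('side',290,120,110,100,6,'pics/h1.png')
crop('top',240,120,110,100,6,'pics/h2.png')
a=[cv2.imread('pics/h%d.png'%i) for i in(1,2)]
cv2.imwrite('pics/h.png',cv2.resize(np.hstack(a),None,fx=.6,fy=.6))
print(observe()['tcp_rot'])"
```

```text
t 6.5 pos [574.7 -29.4 257.2] F [-0.3 -0.5 -3.3] grip 0.179 j6 1.37
turn/5deg [ 0.02 -0.07  0.13] then shift/20mm [-0.44  0.49 -0.  ]
[ 1.25647346  1.19131993 -1.26209453]
```

View pics/h.png

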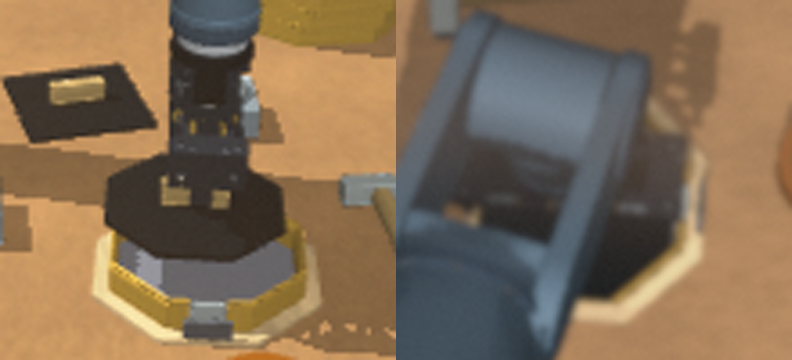

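```bash
cat > held.py <<'E'
from m import *
from plan import plan
def held(zu,yaw0=-.065):
    bb=(300,130,85,80)
    im=load("side",bb).astype(int);ex=np.ones(im.shape[:2])
    ex[:int((178-130)*K),int((335-300)*K):int((362-300)*K)]=0
    ex[:int((150-130)*K)]=0
    m=(im.max(2)<105).astype(np.uint8)*ex.astype(np.uint8);m=op(big(m),9)*ex
    def model(n,p,box): return np.maximum(fill(n,np.r_[oct_(170,zu,p),oct_(170,zu+6,p)],box),0)*ex
    s=observe()["position"];r=fit("side",bb,m,model,(s[0],s[1],[yaw0]));print("board in side",r,"minus tcp",r[0][:2]-s[:2]);return m
if __name__=="__main__":
    import sys
    s=observe()["position"];print(s);m=held(s[2]-166-12.5);cv2.imwrite("pics/m.png",m*255)
    # frame from stored pre-grasp side image, yaw fixed
    fb=(310,168,75,52);o=cv2.imread("pics/side0.png")[:,:,::-1];u0,v0,w,h=fb
    im=cv2.resize(o[v0:v0+h,u0:u0+w],None,fx=K,fy=K,interpolation=cv2.INTER_CUBIC).astype(int)
    g=big((im.max(2)-im.min(2)<34)&(im.max(2)<190)).astype(float)
    ex=np.ones_like(g);ex[:int((181-168)*K)]=0;ex[:,int((341-310)*K):int((354-310)*K)]=0
    for y in(-.03,-.065,-.1):
        f=lambda p:iou(floor("side",[p[0],p[1],y],fb)*ex,g*ex)
        r=minimize(f,[583,-29],method="Nelder-Mead",options=dict(initial_simplex=[[583,-29],[590,-29],[583,-22]]));print("frame side yaw",y,r.x,r.fun)
E
python3 held.py
```

```text
[574.56119263 -30.32357559 257.36567877]
board in side (array([ 5.67229274e+02, -3.03268466e+01, -5.08920665e-02]), np.float64(0.1401853739020722)) minus tcp [-7.45162731  0.41307464]
frame side yaw -0.03 [583.13996607 -26.56315538] 0.05526481028871333
frame side yaw -0.065 [583.15039062 -26.13574219] 0.05308614868813433
frame side yaw -0.1 [583.20537248 -26.43540578] 0.0560276723462273[ WARN:0@0.581] global loadsave.cpp:1063 imwrite_ Unsupported depth image for selected encoder is fallbacked to CV_8U.
```

Run:
```python
from held import *
bb=(300,130,85,80);s=observe()["position"];m=held(s[2]-178.5)
im=load("side",bb)[:,:,::-1].copy()
cs,_=cv2.findContours(m.astype(np.uint8),cv2.RETR_EXTERNAL,cv2.CHAIN_APPROX_NONE);cv2.drawContours(im,cs,-1,(0,0,255),1)
im=cv2.resize(im,None,fx=2,fy=2)
for z,c in((78.9,(0,255,0)),(84.9,(255,255,0))):
    q=(pix("side",oct_(170,z,(567.2,-30.3,-.06)))-bb[:2]+.5)*8;cv2.polylines(im,[q.astype(np.int32)],True,c,1)
cv2.imwrite("pics/ov.png",im)
```

```text
board in side (array([ 5.67727892e+02, -3.12560548e+01, -3.63232522e-02]), np.float64(0.14893131880673716)) minus tcp [-7.04708231 -0.28450126]
```

View pics/ov.png

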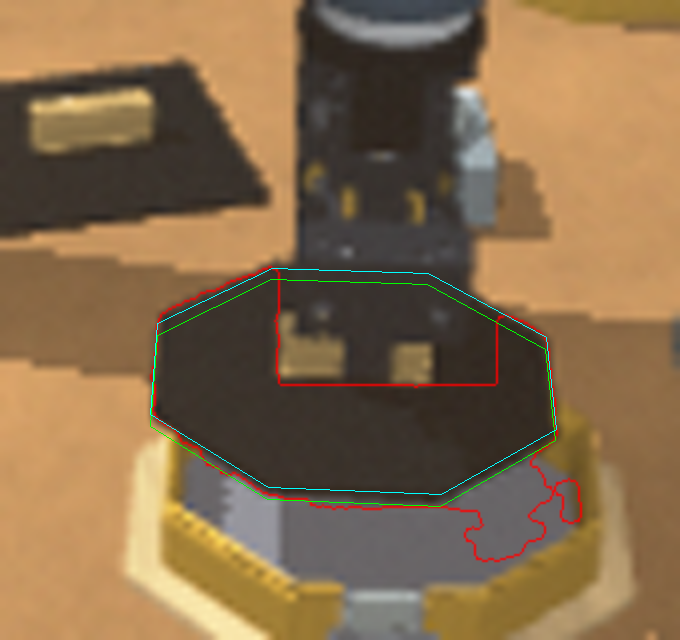

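```bash
sed -i 's/im.max(2)<105).astype(np.uint8)\*ex/im.max(2)<T).astype(np.uint8)*ex/; s/def held(zu,yaw0=-.065)/def held(zu,yaw0=-.065,T=80)/' held.py
python3 - <<'E'
from held import *
s=observe()["position"]
for T in(65,75,85): held(s[2]-178.5,T=T)
plan(584.5,-30,100,-.065)
E
```

```text
board in side (array([ 5.69945666e+02, -2.59265100e+01, -9.82186849e-02]), np.float64(0.07436038988335125)) minus tcp [-5.02337463  5.10605829]
board in side (array([ 5.69442157e+02, -2.72539711e+01, -9.52539551e-02]), np.float64(0.04934727991102672)) minus tcp [-5.6018679   3.70482164]
board in side (array([ 5.69216139e+02, -2.77921783e+01, -9.24943653e-02]), np.float64(0.03956452178802583)) minus tcp [-5.86992761  3.05575242]
t 6.9 pos [575.1 -30.8 258.2] F [ 1.5  0.2 -3.2] grip 0.177 j6 1.37
turn/5deg [-0.01 -0.07  0.11] then shift/20mm [-0.39  0.47 -0.07]
```

>>> servo_tool([
  [[0.3, 0.35, 0], [0, -0.06, 0.1]],
  [[0.6, 0.3, 0], [0, 0, 0]],
  [[0.6, 0, 0], [0, 0, 0]],
  [[0.1, 0, 0], [0, 0, 0]],
  [[0, 0, 0], [0, 0, 0]],
  [[0, 0, 0], [0, 0, 0]],
  [[0, 0, 0], [0, 0, 0]],
])

```text
time_s: 7.48
position: [589.2, -33.4, 223.7]
tcp_rot: [1.26, 1.175, -1.259]
contact_force: [-0.6, -0.9, -3.5]
grip_width: 0.174
```

Run:
```python
from held import *
plan(588.5,-30.7,58,-.065)
s=observe()["position"]
for T in(70,80): held(s[2]-178.5,T=T)
plan(588.5,-30.7,58,-.065)
```

```text
t 7.48 pos [589.2 -33.4 223.7] F [-0.6 -0.9 -3.5] grip 0.174 j6 1.38
turn/5deg [-0.04  0.   -0.02] then shift/20mm [-0.01 -0.04 -0.13]
board in side (array([ 5.85106959e+02, -2.99898317e+01, -8.40277955e-02]), np.float64(0.10156446666455543)) minus tcp [-4.07962493  3.41797307]
board in side (array([ 5.84879173e+02, -3.13111522e+01, -9.11582715e-02]), np.float64(0.076272065053689)) minus tcp [-4.39674229  2.10998019]
t 7.58 pos [589.3 -33.4 224. ] F [ 0.2  0.5 -3.3] grip 0.174 j6 1.38
turn/5deg [-0.04  0.01 -0.02] then shift/20mm [ 0.   -0.05 -0.13]
```

>>> servo_tool([
  [[0, -0.06, -0.13], [-0.15, 0, 0]],
  [[0, 0, 0], [0, 0, 0]],
  [[0, 0, 0], [0, 0, 0]],
])

```text
time_s: 7.83
position: [588.4, -30.5, 225.2]
tcp_rot: [1.25, 1.18, -1.246]
contact_force: [-0.2, 0.0, -2.3]
grip_width: 0.177
```

Run:
```python
from held import *
plan(587.5,-30.7,58,-.065)
s=observe()["position"]
crop("side",295,150,105,75,7.5,"pics/v9.png")
im=cv2.imread("pics/v9.png")
f=(582.8,-27.3,-.065)
for w,z,c in((183,40,(255,0,255)),(173,9.5,(255,255,0))):
    q=(pix("side",oct_(w,z,f))-[295,150]+.5)*7.5;cv2.polylines(im,[q.astype(np.int32)],True,c,1)
b=(s[0]-5,s[1]+3.2,-.08);zu=s[2]-178.5;print(zu)
q=(pix("side",oct_(170,zu,b))-[295,150]+.5)*7.5;cv2.polylines(im,[q.astype(np.int32)],True,(0,255,0),1)
cv2.imwrite("pics/v9.png",im)
```

```text
t 7.83 pos [588.4 -30.5 225.2] F [-0.2  0.  -2.3] grip 0.177 j6 1.37
turn/5deg [ 0.13  0.01 -0.04] then shift/20mm [ 0.06 -0.05  0.02]
46.73341834979101
```

View pics/v9.png

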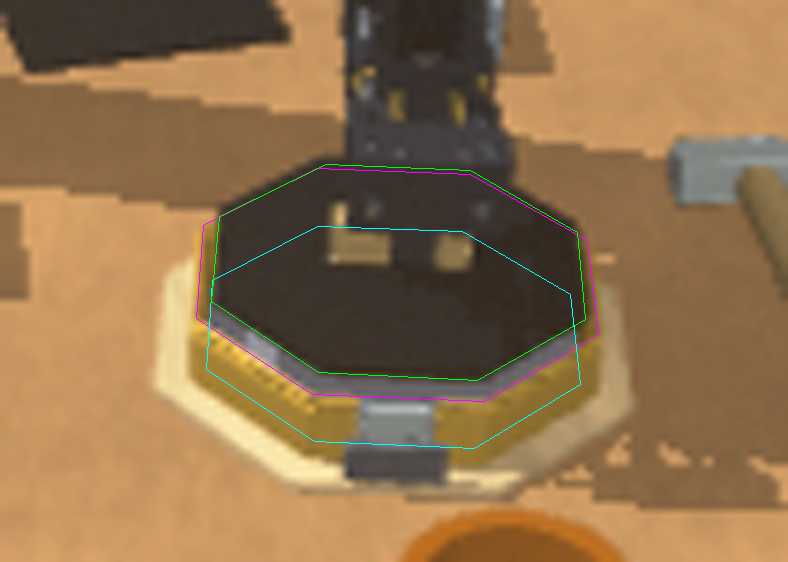

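>>> servo_tool([
  [[0.25, -0.02, 0], [0, 0, 0]],
  [[0.25, 0, 0], [0, 0, 0]],
  [[0.1, 0, 0], [0, 0, 0]],
  [[0, 0, 0], [0, 0, 0]],
  [[0, 0, 0], [0, 0, 0]],
])

```text
time_s: 8.3
position: [588.0, -30.3, 212.1]
tcp_rot: [1.25, 1.18, -1.246]
contact_force: [-0.9, 0.8, -3.0]
grip_width: 0.177
```

Underside is at ≈33.6 and there is no contact, so the board is inside the mouth. Continuing.

>>> servo_tool([
  [[0.1, 0, 0], [0, 0, 0]],
  [[0.1, 0, 0], [0, 0, 0]],
  [[0, 0, 0], [0, 0, 0]],
  [[0, 0, 0], [0, 0, 0]],
])

```text
time_s: 8.63
position: [588.3, -30.3, 208.1]
tcp_rot: [1.25, 1.18, -1.246]
contact_force: [-0.8, 1.7, -0.8]
grip_width: 0.179
```

>>> servo_tool([
  [[0.05, 0, 0], [0, 0, 0]],
  [[0, 0, 0], [0, 0, 0]],
  [[0, 0, 0], [0, 0, 0]],
])

```text
time_s: 8.88
position: [588.4, -30.2, 207.9]
tcp_rot: [1.25, 1.179, -1.246]
contact_force: [-0.2, -0.1, -1.8]
grip_width: 0.18
```

>>> servo_tool([
  [[0, 0, 0], [0, 0, 0]],
  [[0, 0, 0], [0, 0, 0]],
  [[0, 0, 0], [0, 0, 0]],
  [[-0.5, 0, 0], [0, 0, 0]],
  [[-1, 0, 0], [0, 0, 0]],
  [[-1, 0, 0], [0, 0, 0]],
  [[0, 0, 0], [0, 0, 0]],
  [[0, 0, 0], [0, 0, 0]],
], fingers=0)

```text
time_s: 9.55
position: [589.0, -30.7, 262.0]
tcp_rot: [1.251, 1.176, -1.244]
contact_force: [0.1, -0.4, 0.2]
grip_width: 0.501
```

Run:
```python
from held import *
y=-.075;c=np.array([585.2,-30.7]);d=np.array([-np.sin(y),np.cos(y)])
plan(*(c+55*d),60,y);plan(*(c-55*d),60,y)
crop("side",295,140,105,85,6.5,"pics/v10.png")
```

```text
t 9.55 pos [589.  -30.7 262. ] F [ 0.1 -0.4  0.2] grip 0.501 j6 1.37
turn/5deg [ 0.24  0.02 -0.09] then shift/20mm [ 1.8  -0.19 -2.74]
t 9.55 pos [589.  -30.7 262. ] F [ 0.1 -0.4  0.2] grip 0.501 j6 1.37
turn/5deg [ 0.24  0.02 -0.09] then shift/20mm [ 1.8  -0.19  2.76]
```

View pics/v10.png

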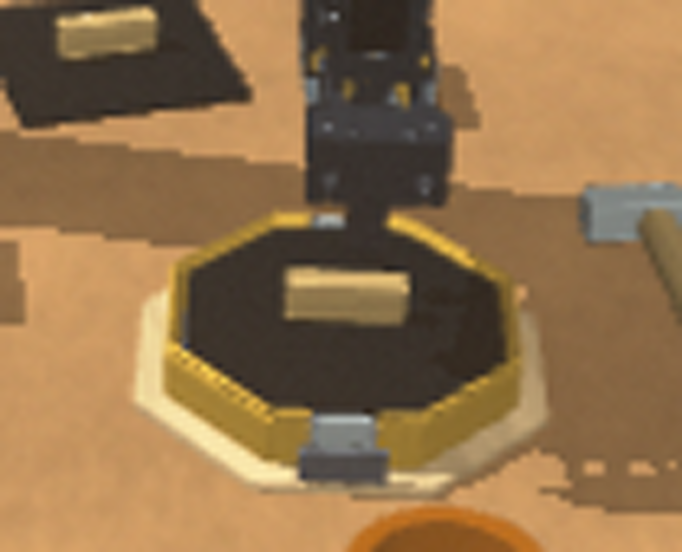

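>>> servo_tool([
  [[0.1, -0.1, -0.7], [0.24, 0, -0.08]],
  [[0.3, -0.05, -1], [0, 0, 0]],
  [[0.4, 0, -0.8], [0, 0, 0]],
  [[0.5, 0, 0], [0, 0, 0]],
  [[0.2, 0, 0], [0, 0, 0]],
  [[0, 0, 0], [0, 0, 0]],
  [[0, 0, 0], [0, 0, 0]],
], fingers=1)

```text
time_s: 10.18
position: [588.7, 19.1, 226.6]
tcp_rot: [1.263, 1.172, -1.269]
contact_force: [-0.4, 0.3, 0.0]
grip_width: 0.008
```

```bash
cat > pp.py <<'E'
from plan import *
y=-.075;c=np.array([584.5,-30.5]);d=np.array([-np.sin(y),np.cos(y)])
import sys
plan(*(c+float(sys.argv[1])*d),float(sys.argv[2]),y)
E
python3 pp.py 55 40
```

```text
t 10.18 pos [588.7  19.1 226.6] F [-0.4  0.3  0. ] grip 0.008 j6 1.48
turn/5deg [-0.03  0.03  0.03] then shift/20mm [ 1.03 -0.02 -0.26]
```

>>> servo_tool([
  [[0.3, 0, -0.2], [0, 0, 0]],
  [[0.4, 0, 0], [0, 0, 0]],
  [[0.2, 0, 0], [0, 0, 0]],
  [[0, 0, 0], [0, 0, 0]],
  [[0, 0, 0], [0, 0, 0]],
])

```text
time_s: 10.6
position: [589.2, 20.9, 206.6]
tcp_rot: [1.265, 1.17, -1.271]
contact_force: [0.4, -0.6, 0.7]
grip_width: 0.004
```

>>> servo_tool([
  [[0.15, 0, 0], [0, 0, 0]],
  [[0.15, 0, 0], [0, 0, 0]],
  [[0.15, 0, 0], [0, 0, 0]],
])

```text
time_s: 10.85
position: [589.9, 20.5, 198.7]
tcp_rot: [1.266, 1.168, -1.27]
contact_force: [-3.8, 0.7, 9.9]
grip_width: 0.005
```

```bash
python3 pp.py 55 36
```

```text
t 10.85 pos [589.9  20.5 198.7] F [-3.8  0.7  9.9] grip 0.005 j6 1.49
turn/5deg [-0.06  0.03  0.  ] then shift/20mm [-0.17 -0.08 -0.19]
```

>>> servo_tool([
  [[0.15, 0, 0], [0, 0, 0]],
  [[0.15, 0, 0], [0, 0, 0]],
  [[0.15, 0, 0], [0, 0, 0]],
])

```text
time_s: 11.1
position: [590.5, 20.4, 192.1]
tcp_rot: [1.266, 1.167, -1.269]
contact_force: [-0.8, 0.2, 1.7]
grip_width: 0.008
```

>>> servo_tool([
  [[0.12, 0, 0], [0, 0, 0]],
  [[0.12, 0, 0], [0, 0, 0]],
  [[0.12, 0, 0], [0, 0, 0]],
])

```text
time_s: 11.35
position: [590.9, 20.3, 186.7]
tcp_rot: [1.265, 1.167, -1.269]
contact_force: [-14.3, 2.6, 37.1]
grip_width: 0.003
```

>>> servo_tool([
  [[-0.4, 0, 0], [0, 0, 0]],
  [[-1, 0, 0], [0, 0, 0]],
  [[-0.8, 0, 0], [0, 0, 0]],
  [[-0.2, 0, 0.5], [0, 0, 0]],
  [[0, 0, 1], [0, 0, 0]],
  [[0, 0, 1], [0, 0, 0]],
  [[0, 0, 1], [0, 0, 0]],
  [[0, 0, 1], [0, 0, 0]],
])

```text
time_s: 12.02
position: [583.3, -70.3, 234.3]
tcp_rot: [1.261, 1.17, -1.263]
contact_force: [0.3, 0.3, 0.8]
grip_width: 0.005
```

```bash
python3 pp.py -55 42;python3 -c "
from h import *
crop('side',295,140,105,85,6.5,'pics/v11.png')"
```

```text
t 12.02 pos [583.3 -70.3 234.3] F [0.3 0.3 0.8] grip 0.005 j6 1.32
turn/5deg [ 0.02  0.04 -0.02] then shift/20mm [ 1.32 -0.09  0.76]
```

View pics/v11.png

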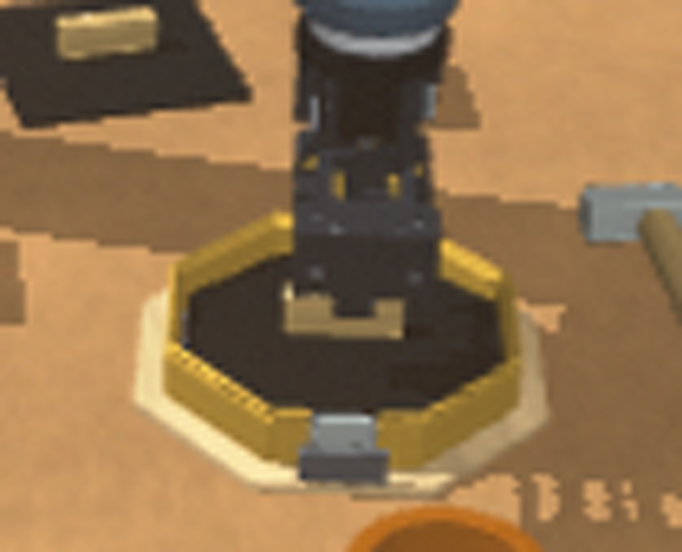

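>>> servo_tool([
  [[0, -0.1, 0.5], [0, 0.04, 0]],
  [[0.2, 0, 0.1], [0, 0, 0]],
  [[0.3, 0, 0], [0, 0, 0]],
  [[0.3, 0, 0], [0, 0, 0]],
  [[0.1, 0, 0], [0, 0, 0]],
  [[0, 0, 0], [0, 0, 0]],
  [[0, 0, 0], [0, 0, 0]],
])

```text
time_s: 12.65
position: [579.0, -87.8, 210.4]
tcp_rot: [1.266, 1.171, -1.268]
contact_force: [0.0, 0.6, 0.0]
grip_width: 0.006
```

```bash
python3 pp.py -55 35
```

```text
t 12.65 pos [579.  -87.8 210.4] F [0.  0.6 0. ] grip 0.006 j6 1.3
turn/5deg [-0.04  0.    0.01] then shift/20mm [ 0.47  0.06 -0.13]
```

>>> servo_tool([
  [[0.15, 0, -0.1], [0, 0, 0]],
  [[0.15, 0, 0], [0, 0, 0]],
  [[0.15, 0, 0], [0, 0, 0]],
  [[0.15, 0, 0], [0, 0, 0]],
])

```text
time_s: 12.98
position: [579.7, -84.0, 198.0]
tcp_rot: [1.265, 1.172, -1.265]
contact_force: [0.5, 0.1, -0.8]
grip_width: 0.006
```

>>> servo_tool([
  [[0.12, 0, 0], [0, 0, 0]],
  [[0.12, 0, 0], [0, 0, 0]],
])

```text
time_s: 13.15
position: [580.0, -84.0, 193.7]
tcp_rot: [1.264, 1.171, -1.265]
contact_force: [-4.8, -1.3, 8.9]
grip_width: 0.006
```

>>> servo_tool([
  [[0.12, 0, 0], [0, 0, 0]],
  [[0.12, 0, 0], [0, 0, 0]],
])

```text
time_s: 13.32
position: [580.3, -84.3, 190.2]
tcp_rot: [1.263, 1.171, -1.265]
contact_force: [1.2, 0.1, 0.7]
grip_width: 0.001
```

>>> servo_tool([
  [[0.1, 0, 0], [0, 0, 0]],
  [[0.1, 0, 0], [0, 0, 0]],
])

```text
time_s: 13.48
position: [580.5, -84.4, 186.3]
tcp_rot: [1.264, 1.17, -1.265]
contact_force: [-1.9, 0.8, 5.4]
grip_width: 0.002
```

>>> servo_tool([
  [[0.1, 0, 0], [0, 0, 0]],
  [[0.08, 0, 0], [0, 0, 0]],
])

```text
time_s: 13.65
position: [580.5, -84.4, 182.6]
tcp_rot: [1.263, 1.17, -1.265]
contact_force: [0.4, -0.2, 0.5]
grip_width: 0.002
```

>>> servo_tool([
  [[0.05, 0, 0], [0, 0, 0]],
  [[0, 0, 0], [0, 0, 0]],
])

```text
time_s: 13.82
position: [580.6, -84.5, 182.0]
tcp_rot: [1.263, 1.17, -1.265]
contact_force: [-0.6, 0.3, 1.9]
grip_width: 0.002
```

>>> servo_tool([
  [[-0.5, 0, 0], [0, 0, 0]],
  [[-1, 0, 0], [0, 0, 0]],
  [[-0.8, 0, -0.3], [0, 0, 0]],
  [[-0.1, 0, -1], [0, 0, 0]],
  [[0, 0, -1], [0, 0, 0]],
  [[0, 0, -1], [0, 0, 0]],
  [[0, 0, -1], [0, 0, 0]],
  [[0, 0, -0.8], [0, 0, 0]],
])

```text
time_s: 14.48
position: [589.3, 17.1, 234.8]
tcp_rot: [1.269, 1.164, -1.268]
contact_force: [0.2, -0.3, -0.4]
grip_width: 0.003
```

>>> servo_tool([
  [[0.2, 0, 0], [0, 0, 0]],
  [[0.2, 0, 0], [0, 0, 0]],
  [[0, 0, 0], [0, 0, 0]],
])

```text
time_s: 14.73
position: [589.5, 19.8, 227.4]
tcp_rot: [1.267, 1.165, -1.263]
contact_force: [-1.2, 0.6, -0.3]
grip_width: 0.007
```

```bash
python3 pp.py 55 22
```

```text
t 14.73 pos [589.5  19.8 227.4] F [-1.2  0.6 -0.3] grip 0.007 j6 1.48
turn/5deg [-0.03  0.03 -0.07] then shift/20mm [ 1.97 -0.06 -0.22]
```

>>> servo_tool([
  [[0.4, -0.06, -0.2], [0, 0.03, -0.06]],
  [[0.5, 0, 0], [0, 0, 0]],
  [[0.5, 0, 0], [0, 0, 0]],
  [[0.3, 0, 0], [0, 0, 0]],
  [[0, 0, 0], [0, 0, 0]],
  [[0, 0, 0], [0, 0, 0]],
])

```text
time_s: 15.23
position: [587.8, 20.5, 187.9]
tcp_rot: [1.268, 1.172, -1.271]
contact_force: [-0.2, -0.4, -0.4]
grip_width: 0.005
```

>>> servo_tool([
  [[0.05, 0, 0], [0, 0, 0]],
  [[0.05, 0, 0], [0, 0, 0]],
])

```text
time_s: 15.4
position: [587.8, 20.1, 185.4]
tcp_rot: [1.268, 1.172, -1.272]
contact_force: [0.8, 0.4, -0.6]
grip_width: 0.002
```

>>> servo_tool([
  [[0.06, 0, 0], [0, 0, 0]],
  [[0.05, 0, 0], [0, 0, 0]],
])

```text
time_s: 15.57
position: [588.1, 20.0, 183.5]
tcp_rot: [1.269, 1.171, -1.272]
contact_force: [-0.0, 0.5, 0.1]
grip_width: 0.006
```

>>> servo_tool([
  [[0.04, 0, 0], [0, 0, 0]],
  [[0, 0, 0], [0, 0, 0]],
])

```text
time_s: 15.73
position: [588.3, 20.0, 183.0]
tcp_rot: [1.269, 1.17, -1.271]
contact_force: [0.2, 0.5, -0.4]
grip_width: 0.003
```

>>> servo_tool([
  [[0.05, 0, 0], [0, 0, 0]],
  [[0.03, 0, 0], [0, 0, 0]],
])

```text
time_s: 15.9
position: [588.5, 20.1, 182.0]
tcp_rot: [1.269, 1.17, -1.27]
contact_force: [-1.7, -0.0, 6.1]
grip_width: 0.004
```

>>> servo_tool([
  [[-0.4, 0, 0], [0, 0, 0]],
  [[-1, 0, 0], [0, 0, 0]],
  [[-1, 0, 0], [0, 0, 0]],
  [[-1, 0, 0], [0, 0, 0]],
  [[-0.7, 0, -0.4], [0, 0, 0]],
  [[0, 0, -0.9], [0, 0, 0]],
  [[0, 0, -1], [0, 0, 0]],
  [[0, 0, -1], [0, 0, 0]],
])

```text
time_s: 16.57
position: [594.7, 84.3, 272.3]
tcp_rot: [1.274, 1.165, -1.273]
contact_force: [1.3, 0.3, 0.8]
grip_width: 0.003
```

```bash
python3 -c "
from plan import *
plan(625.5,267,75,-.075)"
```

```text
t 16.57 pos [594.7  84.3 272.3] F [1.3 0.3 0.8] grip 0.003 j6 1.6
turn/5deg [-0.15  0.01 -0.02] then shift/20mm [ 1.56  0.85 -9.22]
```

>>> servo_tool([
  [[0, 0.1, -1], [0, 0, 0]],
  [[0, 0.1, -1], [0, 0, 0]],
  [[0, 0.1, -1], [0, 0, 0]],
  [[0, 0.1, -1], [0, 0, 0]],
  [[0, 0.1, -1], [0, 0, 0]],
  [[0, 0.1, -1], [0, 0, 0]],
  [[0, 0.1, -1], [0, 0, 0]],
  [[0.1, 0.1, -0.7], [0, 0, 0]],
])

```text
time_s: 17.23
position: [625.3, 245.0, 277.9]
tcp_rot: [1.279, 1.16, -1.266]
contact_force: [0.6, 0.1, -0.7]
grip_width: 0.006
```

>>> servo_tool([
  [[0.3, 0, -0.3], [0, 0, 0]],
  [[0.3, 0, 0], [0, 0, 0]],
  [[0, 0, 0], [0, 0, 0]],
  [[0, 0, 0], [0, 0, 0]],
])

```text
time_s: 17.57
position: [625.7, 253.4, 264.7]
tcp_rot: [1.276, 1.162, -1.264]
contact_force: [0.8, 0.4, 0.6]
grip_width: 0.003
```

```bash
python3 -c "
from plan import *
plan(625.5,267,70,-.075)
crop('side',325,110,60,50,8,'pics/a.png');crop('side',295,150,105,65,5,'pics/b.png')
a,b=[cv2.imread('pics/%s.png'%i) for i in 'ab']
w=max(a.shape[1],b.shape[1]);h=lambda x:cv2.copyMakeBorder(x,0,0,0,w-x.shape[1],0)
cv2.imwrite('pics/v12.png',np.vstack([h(a),h(b)])[:600]);print(a.shape,b.shape)"
```

```text
t 17.57 pos [625.7 253.4 264.7] F [0.8 0.4 0.6] grip 0.003 j6 1.87
turn/5deg [-0.11 -0.01 -0.11] then shift/20mm [ 1.44 -0.06 -0.68]
(400, 480, 3) (325, 525, 3)
```

>>> servo_tool([
  [[0.3, -0.05, -0.6], [0, 0, 0]],
  [[0.4, 0, 0], [0, 0, -0.1]],
  [[0.4, 0, 0], [0, 0, 0]],
  [[0, 0, 0], [0, 0, 0]],
  [[0, 0, 0], [0, 0, 0]],
])

```text
time_s: 18.08
position: [626.3, 264.0, 240.6]
tcp_rot: [1.274, 1.167, -1.274]
contact_force: [-0.4, -0.2, 1.2]
grip_width: 0.003
```

```bash
python3 -c "
from plan import *
plan(625.5,267,60,-.075)
crop('side',325,105,60,50,6,'pics/a.png');crop('side',300,160,90,60,5,'pics/b.png')
a,b=[cv2.imread('pics/%s.png'%i) for i in 'ab']
w=max(a.shape[1],b.shape[1]);h=lambda x:cv2.copyMakeBorder(x,0,0,0,w-x.shape[1],0)
v=np.vstack([h(a),h(b)]);cv2.imwrite('pics/v12.png',v);print(v.shape, (pix('side',observe()['position']-[0,0,166])-[325,105]+.5)*6)"
```

```text
t 18.08 pos [626.3 264.  240.6] F [-0.4 -0.2  1.2] grip 0.003 j6 1.88
turn/5deg [-0.15 -0.01  0.01] then shift/20mm [ 0.73 -0.05 -0.15]
(600, 450, 3) [[169.74846659 202.7860506 ]]
```

View pics/v12.png

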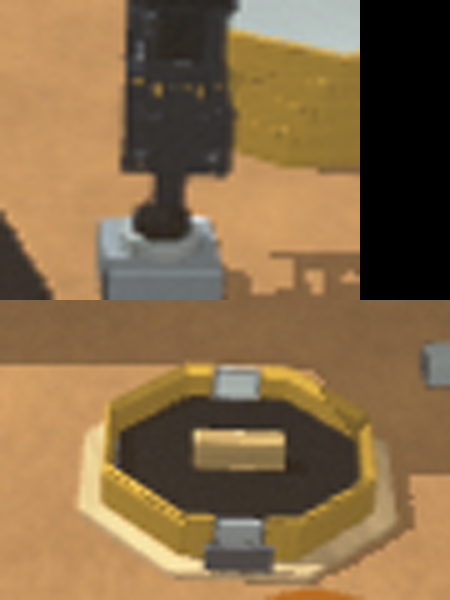

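The board lies flat under both catches (crop at (237,455)). The finger at u=170 is about 4 mm too far in x from the button at u=161, so I'll correct that and press.

>>> servo_tool([
  [[0.2, -0.18, -0.05], [0, 0, 0]],
  [[0.3, 0, 0], [0, 0, 0]],
  [[0, 0, 0], [0, 0, 0]],
  [[0, 0, 0], [0, 0, 0]],
])

```text
time_s: 18.52
position: [622.6, 265.3, 230.6]
tcp_rot: [1.275, 1.166, -1.273]
contact_force: [0.2, 0.2, -1.1]
grip_width: 0.003
```

>>> servo_tool([
  [[0.12, 0, 0], [0, 0, 0]],
  [[0.12, 0, 0], [0, 0, 0]],
])

```text
time_s: 18.68
position: [622.6, 265.3, 226.5]
tcp_rot: [1.275, 1.166, -1.273]
contact_force: [-1.6, -2.1, 3.1]
grip_width: 0.003
```

>>> servo_tool([
  [[0.12, 0, 0], [0, 0, 0]],
  [[0.12, 0, 0], [0, 0, 0]],
  [[0.12, 0, 0], [0, 0, 0]],
])

```text
time_s: 18.93
position: [622.9, 265.4, 222.1]
tcp_rot: [1.274, 1.166, -1.273]
contact_force: [-13.4, -3.6, 28.4]
grip_width: 0.002
```

>>> servo_tool([
  [[0.08, 0, 0], [0, 0, 0]],
  [[0.08, 0, 0], [0, 0, 0]],
])

```text
time_s: 19.1
position: [622.9, 265.5, 222.4]
tcp_rot: [1.273, 1.166, -1.273]
contact_force: [-7.4, -1.4, 11.0]
grip_width: 0.007
```

```bash
python3 -c "
from plan import *
plan(622.5,265.5,52,-.075)
s=observe();F=s['contact_force'];M=s['wrist_torque']*1000;print(F,M)
# r=(x,y,-166): Mx=y*Fz+166*Fy ; My=-166*Fx-x*Fz
print('offset x',(-M[1]-166*F[0])/F[2],'y',(M[0]-166*F[1])/F[2])"
```

```text
t 19.1 pos [622.9 265.5 222.4] F [-7.4 -1.4 11. ] grip 0.007 j6 1.89
turn/5deg [-0.14  0.   -0.  ] then shift/20mm [ 0.22 -0.02  0.  ]
[-7.37380664 -1.43877997 10.99934331] [-315.96886592 1029.81305454   -5.36263563]
offset x 17.6591312446336 y -7.012363197699498
```

>>> servo_tool([
  [[0.06, 0, 0], [0, 0, 0]],
  [[0.06, 0, 0], [0, 0, 0]],
])

```text
time_s: 19.27
position: [622.9, 265.6, 222.4]
tcp_rot: [1.273, 1.166, -1.273]
contact_force: [-5.0, -1.9, 9.2]
grip_width: 0.004
```

```bash
python3 -c "
from plan import *
plan(622.5,265.5,52,-.075)
s=observe();F=s['contact_force'];M=s['wrist_torque']*1000;print(F,M)
print('offset x',(-M[1]-166*F[0])/F[2],'y',(M[0]-166*F[1])/F[2])
im=get_image('side');crop('side',325,115,50,40,8,'pics/z.png')
print(im[128:152,338:366].max(2))"
```

```text
t 19.27 pos [622.9 265.6 222.4] F [-5.  -1.9  9.2] grip 0.004 j6 1.89
turn/5deg [-0.14  0.01 -0.  ] then shift/20mm [ 0.22 -0.02  0.01]
[-4.97419446 -1.86800826  9.16190657] [-244.14155981  885.20260301   29.60595775]
offset x -6.492788643079422 y 7.198044449515936
[[201 201 199 199 196 185 113  57  56  59  56  64  60  56  53  55  52  52
   55  61  54  56  61  51  84 155 158 159]
 [203 205 203 201 201 189 108  54  55  55  56  54  53  54  54  54  56  55
   56  54  55  56  54  55  80 151 152 154]
 [200 205 202 199 202 192 109  54  53  53  54  54  55  53  53  54  55  55
   52  53  50  54  55  52  94 188 172 161]
 [201 200 201 203 203 193 115  53  54  55  54  52  54  55  51  56  54  53
   55  54  52  54  54  52  97 194 194 194]
 [204 204 204 205 205 194 115  53  54  55  55  55  54  53  53  54  54  53
   52  53  52  51  54  57 111 196 195 196]
 [205 206 206 204 204 190  82  54  55  58  53  55  53  53  53  56  54  54
   54  54  53  55  52  57 113 195 198 196]
 [203 203 202 200 201 186  79  55  63  67  58  52  52  54  54  53  56  53
   53  54  64  67  56  69 135 201 199 198]
 [200 197 196 1
[... 1274 characters left out ...]
200 199 189 133 160 179 173 143 136 109 116 121 130 132 135 135 131 125
  120 111 102 114 115 159 202 200 200 192]
 [200 200 190 131 145 179 177 171 140 108 118 119 125 126 128 127 126 122
  117 110 113 115 117 153 202 202 201 199]
 [198 201 191 127 117 119 121 122 118 114 113 115 117 120 123 121 118 110
  113 113 115 113 113 131 199 200 201 200]
 [200 200 191 122  79 110 117 116 117 115 115 115 114 114 115 114 114 115
  115 115 114 114 116 112 143 197 200 198]
 [196 195 192 141  81 122 133 133 132 133 131 131 133 130 131 131 132 132
  132 133 131 130 130 126 118 136 138 149]
 [190 194 189 141  74 109 116 115 116 116 115 115 116 115 114 114 115 113
  115 114 116 114 114 110 114 133 134 133]]
```

Run:
```python
from fit import *
o=cv2.imread("pics/top0.png")[:,:,::-1].astype(int);
sat=(o.max(2)-o.min(2));print("sat");print(sat[148:176,186:220]);print("max");print(o.max(2)[150:170,190:212])
for z,P in((40,0),(60,0)): print(z,pix("top",[[622.5,265.5,z]]),pix("top",[[622.5+40*a,265.5+40*b,40] for a in(-1,1) for b in(-1,1)]))
```

```text
sat
[[78 79 79 80 76 72 71 68 64 56 49 49 49 51 51 51 52 52 52 50 50 50 50 50
  50 51 52 52 55 57 57 58 62 70]
 [79 79 79 77 68 54 47 45 41 32 30 30 31 32 32 33 37 36 36 32 30 30 30 29
  30 30 31 38 46 54 56 57 63 69]
 [79 79 79 73 53 28 20 18 15 12 12 11 13 14 15 17 20 21 20 17 13 12 12 11
  11 11 13 20 33 46 53 58 64 72]
 [78 78 77 67 42 17  9  9  6  5  4  6  8  9 11 12 14 14 15 12  9  7  6  6
   5  5  6 13 22 37 49 59 69 75]
 [78 78 76 64 37 13  8  6  5  4  6  8  9 12 13 13 15 15 14 13 12 10  6  4
   4  3  5 11 20 30 44 59 71 75]
 [79 79 76 62 31 10  5  4  3  5  7 11 12 16 17 17 16 16 14 12 13 11  8  4
   4  5  6 11 18 26 41 59 70 75]
 [79 78 74 59 29  8  3  3  4  7 11 15 19 22 25 22 22 18 15 14 13 13 11  6
   5  4  5 11 19 28 41 57 70 75]
 [78 78 75 59 28  8  2  3  6 11 17 24 27 31 30 30 26 23 19 16 13 13 12  9
   6  5  6 11 19 28 41 58 69 74]
 [79 78 76 59 28  8  2  5  9 15 24 29 31 31 31 31 29 28 23 19 15 14 13 11
   7  4  4 11 19 28 41 58 71 75]
 [79 78 76 61 29  8  2  6 12 22 28 30 31 31 31 31 30 30 27 22 15 12 12 11
   5  4  6 11 19 29 42 59 71 75]
 [78 79 77 60 29  7  4  7 
[... 3365 characters left out ...]
 147 137
  138 144 148 145]
 [151 152 153 155 160 162 163 156 145 136 130 136 145 155 155 150 139 136
  142 150 150 146]
 [149 152 154 154 153 158 163 164 161 158 156 156 156 155 150 141 137 141
  147 151 152 148]
 [149 152 153 154 154 154 157 155 157 157 158 155 150 144 142 142 146 149
  151 153 153 150]
 [150 152 154 154 155 154 153 152 151 150 149 146 144 144 148 149 153 152
  152 155 154 150]]
40 [[201.62982353 161.8985031 ]] [[213.09379835 173.94328036]
 [189.01022906 173.83432748]
 [214.22935119 150.04094936]
 [190.34873339 150.01251661]]
60 [[199.88802616 160.54569485]] [[213.09379835 173.94328036]
 [189.01022906 173.83432748]
 [214.22935119 150.04094936]
 [190.34873339 150.01251661]]
```

>>> servo_tool([
  [[-0.5, 0, 0], [0, 0, 0]],
  [[-0.5, 0, 0], [0, 0, 0]],
  [[0, 0, 0], [0, 0, 0]],
])

```text
time_s: 19.62
position: [623.7, 265.7, 244.4]
tcp_rot: [1.275, 1.165, -1.271]
contact_force: [0.1, 0.9, 0.3]
grip_width: 0.006
```

Run:
```python
from h import *
o=cv2.imread("pics/side0.png");print(o.max(2)[134:150,342:364])
a=np.arange(12)*np.pi/6
for r,z in((20,60),(20,52),(28,52),(28,48),(28,40)):
    q=pix("side",np.c_[622.5+r*np.cos(a),265.5+r*np.sin(a),a*0+z]);print(r,z,"u",q[:,0].min().round(1),q[:,0].max().round(1),"v",q[:,1].min().round(1),q[:,1].max().round(1))
```

```text
[[218 218 217 219 220 219 218 217 218 220 221 221 221 221 220 219 219 219
  217 218 219 218]
 [213 215 217 218 217 217 213 213 214 217 219 219 219 219 218 218 215 213
  217 218 218 219]
 [209 215 219 218 214 213 212 214 212 213 212 213 216 218 219 220 218 218
  219 220 219 220]
 [212 214 213 214 212 210 212 212 212 213 211 210 211 214 219 220 221 222
  221 220 221 221]
 [214 213 214 215 214 213 203 137 138 134 115 145 181 213 217 219 220 221
  221 222 221 221]
 [214 214 214 216 208 167 106  73  73  72  69  75  87 124 187 221 221 220
  221 222 222 221]
 [215 214 216 216 204 124  69  67  64  65  64  63  65  71 119 221 221 221
  221 222 223 222]
 [195 189 189 189 190  86  64  65  64  65  66  65  65  65 112 223 229 215
  222 222 223 223]
 [190 189 188 194 198  83  62  63  67  66  64  64  62  62  81 157 195 181
  184 222 220 222]
 [191 192 192 197 199 114  61  60  61  63  61  62  60  61  84 142 160 183
  173 221 220 221]
 [196 191 184 162 203 199 152  70  60  60  59  62  63  78 114 136 133 140
  178 221 219 219]
 [194 193 188 160 155 188 209 197 158 162 154 112 120 157 172 148 115 133
  153 163 218 219]
 [175 195 187 157 154 153 156 156 169 170 164 158 154 139 135 124 113 125
  130 174 219 218]
 [158 193 192 186 155 140 152 144 142 141 141 138 138 135 128 120 125 137
  180 182 219 219]
 [139 193 193 191 189 186 183 166 129 132 134 132 128 120 124 123 137 185
  186 176 218 218]
 [136 189 193 193 192 192 189 190 186 186 185 184 185 186 185 186 186 187
  189 179 159 214]]
20 60 u 346.7 356.5 v 139.0 143.7
20 52 u 346.6 356.4 v 140.7 145.5
28 52 u 344.7 358.3 v 139.8 146.4
28 48 u 344.6 358.2 v 140.7 147.3
28 40 u 344.5 358.1 v 142.4 149.0
```

>>> servo_tool([
  [[0.3, -0.08, 0], [0, 0, 0]],
  [[0.2, 0, 0], [0, 0, 0]],
  [[0, 0, 0], [0, 0, 0]],
  [[0, 0, 0], [0, 0, 0]],
])

```text
time_s: 19.95
position: [621.9, 265.8, 233.1]
tcp_rot: [1.276, 1.164, -1.27]
contact_force: [-0.3, 0.6, 0.4]
grip_width: 0.004
```

>>> servo_tool([
  [[0.06, 0, 0], [0, 0, 0]],
  [[0.06, 0, 0], [0, 0, 0]],
])

```text
time_s: 20.12
position: [621.6, 265.7, 229.5]
tcp_rot: [1.275, 1.165, -1.272]
contact_force: [0.1, -0.6, 2.4]
grip_width: 0.003
```

>>> servo_tool([
  [[0.06, 0, 0], [0, 0, 0]],
])

```text
time_s: 20.2
position: [621.6, 265.8, 228.2]
tcp_rot: [1.274, 1.165, -1.272]
contact_force: [-0.9, -0.2, 2.5]
grip_width: 0.004
```

>>> servo_tool([
  [[0.06, 0, 0], [0, 0, 0]],
])

```text
time_s: 20.28
position: [621.6, 265.8, 227.0]
tcp_rot: [1.274, 1.165, -1.272]
contact_force: [-1.3, -0.3, 3.3]
grip_width: 0.006
```

>>> servo_tool([
  [[0.06, 0, 0], [0, 0, 0]],
])

```text
time_s: 20.37
position: [621.7, 265.8, 226.0]
tcp_rot: [1.274, 1.165, -1.272]
contact_force: [-2.3, -0.9, 3.5]
grip_width: 0.004
```

>>> servo_tool([
  [[0.06, 0, 0], [0, 0, 0]],
])

```text
time_s: 20.45
position: [621.7, 265.8, 225.0]
tcp_rot: [1.274, 1.165, -1.272]
contact_force: [-1.3, -0.1, 4.2]
grip_width: 0.003
```

>>> servo_tool([
  [[0.06, 0, 0], [0, 0, 0]],
])

```text
time_s: 20.53
position: [621.7, 265.8, 224.0]
tcp_rot: [1.274, 1.165, -1.272]
contact_force: [-1.1, -1.4, 4.4]
grip_width: 0.007
```

>>> servo_tool([
  [[0.06, 0, 0], [0, 0, 0]],
])

```text
time_s: 20.62
position: [621.7, 265.8, 223.1]
tcp_rot: [1.274, 1.165, -1.272]
contact_force: [-2.2, -0.6, 5.4]
grip_width: 0.004
```

The force rises 2.4→5.4 N over 229.5→223.1 mm. That matches the button spring exactly, so the earlier hard stop at about 222.2 was the end of its travel. I'll complete this press and let it up.

>>> servo_tool([
  [[0.06, 0, 0], [0, 0, 0]],
  [[0.08, 0, 0], [0, 0, 0]],
  [[0.08, 0, 0], [0, 0, 0]],
])

```text
time_s: 20.87
position: [621.9, 265.9, 222.4]
tcp_rot: [1.273, 1.165, -1.272]
contact_force: [-6.4, -2.5, 14.7]
grip_width: 0.007
```

>>> servo_tool([
  [[-0.3, 0, 0], [0, 0, 0]],
  [[-0.6, 0, 0], [0, 0, 0]],
  [[-1, 0, 0], [0, 0, 0]],
  [[-1, 0, 0], [0, 0, 0]],
  [[-0.5, 0, 0], [0, 0, 0]],
  [[0, 0, 0], [0, 0, 0]],
  [[0, 0, 0], [0, 0, 0]],
])

```text
time_s: 21.45
position: [621.7, 265.9, 293.3]
tcp_rot: [1.274, 1.165, -1.271]
contact_force: [-0.1, 0.0, -1.4]
grip_width: 0.002
```

Run:
```python
from m import *
s=observe();print(s["time_s"],s["position"],s["contact_force"])
print(get_image("side")[134:148,342:360].max(2))
fb=(310,160,75,60);im=load("side",fb).astype(int)
for z in(9.5,14,20,30):
    m=op(big(im.max(2)<90),9).astype(float);ex=np.ones_like(m)
    model=lambda n,p,box:np.minimum(fill(n,oct_(170,z+6,p),box),fill(n,oct_(173,33,p),box))
    print(z,fit("side",fb,m,model,(583,-28,[-.075])))
```

```text
21.45 [621.68741496 265.89672653 293.27900986] [-0.07582971  0.00224911 -1.36898986]
[[200 199 200 202 201 200 199 198 201 204 207 204 204 204 203 202 201 199]
 [195 196 199 199 199 197 196 195 197 199 201 203 201 202 201 201 199 197]
 [193 197 201 198 195 195 195 195 195 196 196 197 199 200 202 201 200 200]
 [193 197 197 195 195 193 196 195 195 194 192 192 193 196 200 204 205 205]
 [195 196 195 198 195 195 186 124 125 120 103 131 165 196 199 201 201 205]
 [195 195 196 197 192 152  94  63  61  63  60  63  75 113 170 204 204 203]
 [195 195 199 198 188 112  57  55  55  55  56  57  54  59 110 205 204 206]
 [178 172 173 173 174  76  56  55  55  55  56  54  56  52 103 207 215 195]
 [174 174 173 177 181  71  53  55  57  56  56  56  52  51  71 144 179 164]
 [176 177 177 181 184 101  52  50  51  51  49  51  49  52  74 128 145 168]
 [179 175 170 147 185 183 140  62  51  50  49  50  53  69 103 125 121 128]
 [177 179 173 146 142 172 192 182 145 147 140 101 108 145 157 136 105 122]
 [161 179 172 143 142 138 145 139 133 136 137 133 133 127 123 112 104 115]
 [143 178 177 170 143 128 138 130 123 126 127 127 127 122 116 110 116 125]]
9.5 (array([ 5.83370952e+02, -2.49837943e+01, -9.02459145e-02]), np.float64(0.06342792508866457))
14 (array([ 5.82983334e+02, -2.53653688e+01, -1.09075898e-01]), np.float64(0.10999823388762087))
20 (array([ 5.82780016e+02, -2.51124992e+01, -6.58979341e-02]), np.float64(0.16701385758442777))
30 (array([ 5.82765549e+02, -3.06470613e+01, -5.72135115e-02]), np.float64(0.20800322071619926))
```

```bash
python3 -c "
from workcell import *
print(job_done())"
```

```text
the job is handed in; nothing more can be done
None
```

The board is snapped under both catches and lies flat in the frame. The button of the left station was pressed fully down and came back up. I handed the job in at about 21.5 s of the 54 s allowed.

**Board seated:**
- After both presses I touched it lightly on each side. It made contact at the same height, about 16 mm, at +y and at -y; a seated board should read 15.5 mm.
- The last picture shows it flat under both catches, and the final image fit was best at the seated height.

**Press force:** The first press, at catch_a, reached 37 N for a moment as that side came home. The checking touch there, once it was home, read 6 N.

**Button:**
- Force rose from about 2.4 N to 5.4 N over the travel, then met a hard stop, which matches the button's spring.
- It was pressed twice. I first doubted that the stop was the full travel, so I repeated the press slowly. Peak forces were about 28 N and then 15 N.
- Afterwards the button looked the same in the side camera as at the start.

**Disagreements:**
- The two cameras differed by about 3–4 mm.
- By arm position, the button's top was about 4 mm higher than the stated 60 mm; I did not find out why.
- I did not measure the square board, the tape roll or the hammer again at the end. No move took the arm against them.

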